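# Set the speed of the edge burnisher and start it

## Task

Get the leather edge burnisher running at speed five: push its raised yellow guard right down over the wooden spindle and turn the black speed selector clockwise, click by click, until its pointer stands at the mark of five dots; only when both are done, press the green start button fully in. Work with the fingertips alone: turn the selector by pushing against its bar, do not grip it, and do not shove or lift the machine or disturb the things standing round it. Take the hand away at the end.

Things in the scene. Friction and masses are not known exactly. Their poses are not given: they have to be found in the camera images.
- burnisher: Bench edge burnisher, loose on four rubber feet, about 5 kg. Origin under it on the counter (z = 0), x to its rear, y to its left. Dark green housing x -78..78, y -118..66 mm, top at z = 102 mm. A wooden spindle, 48 mm thick, sticks out of its left side (y 84..156 mm, axis x = 0, z = 58 mm). On top: at the left the selector on a black scale plate, at the right a starter with green and red buttons.
- guard (a joint): Angle of the yellow sheet-metal guard (rad): 0 = fully down over the spindle (on its stop), grows as it is raised backward; starts raised 0.75 to 1.15. The hinge is stiff: the guard stays where it is left and takes about 0.1 to 0.2 N m to move, so push it all the way.
- guard_hinge (a point): Middle of the guard's hinge line, which runs along the burnisher's y: at x 47, y 118, z 99 mm of its frame. The guard is 102 mm wide along it. Shut, its flat top reaches 68 mm forward (-x) of the hinge at z = 104 mm, then a lip slopes down 24 mm over the next 20 mm.
- guard_lip (a point): Middle of the guard's sloping front lip, moves with it: shut, 78 mm in front of the hinge line and 6 mm below it. Raised, the lip is the guard's nearly level upper front part; pressing straight down about 45 mm in front of the hinge line swings it shut.
- selector (a joint): Selector angle (rad), growing clockwise seen from above. Six click positions 0.698 apart: 0 = one dot, 0.698 two, 1.396 three, 2.094 four, 2.793 five, 3.491 six; stops just past both ends. Starts at one, two or three dots. A click takes about 0.08 N m; past half way it snaps into the next position by itself and rests there.
- selector_axis (a point): Point on the selector's upright axis level with the top of its bar, 130 mm above the counter (x 4, y 4 mm in the burnisher's frame). Black round skirt 58 mm across, top at z = 111 mm; on it an upright bar through the axis, 11 mm thick, 54 mm long (27 mm either way), 19 mm high (z 111..130 mm).
- pointer_tip (a point): Tip of the selector's pointer, on top of the end of the bar that has a white line; moves with the selector. 26 mm from the axis. At the joint value q it points, seen from above, 1.745 - q rad counter-clockwise from the burnisher's x axis.
- five_dots (a point): Middle of the mark of five white dots on the black scale plate, 44.5 mm from the selector's axis, 2 mm above the housing top. The marks run clockwise from one dot (at the left) to six dots (at the right), each a small group of white dots.
- start (a joint): How far the green start button is pressed (m): 0 = out, 0.006 = fully in. It moves stiffly under about 3 N and stays as deep as it is pushed, so push it to the bottom; the red stop button beside it, which starts in, is linked to it and comes out by as much.
- start_top (a point): Middle of the top of the round green start button, 28 mm across, 123 mm above the counter when out (7 mm proud of its steel collar); at x 26, y -88 mm in the burnisher's frame. The red stop button, 54 mm nearer the robot side (-x), must be left alone.
- wax_tin: Bystander: round golden tin, 62 mm across, 25 high, in front of the spindle; origin under its middle.
- brush: Bystander: flat wooden brush, 24 x 194 x 16 mm, lying in front of the machine; origin under its middle.
- jar_nails: Bystander: glass jar with a lid, 60 mm across, 64 high, to the right of the machine; origin under its middle.
- loupe: Bystander: black eye loupe, 34 mm across, 27 high, behind the machine; origin under its middle.
- case_orange: Bystander: flat orange leather case, 75 x 150 x 14 mm, to the right; its edges are to be burnished later. Origin under its middle.

How it is judged:
On the way, in this order (a step that is already met when the one before it is completed fails the run):
1. the guard is down and the selector rests at five dots (value of joint guard below 0.08 rad and value of joint selector between 2.66 and 2.93 rad), for 0.2 s.
2. the green button is in (value of joint start above 0.005 m), for 0.2 s.
At the end, for the whole second after the job is handed in: Guard down (within 0.08 rad), selector at rest at five dots (within 0.13 rad), green button in (over 5 of its 6 mm), the machine within 15 mm and the bystanders within 20 mm of where they stood (all of step 1 and value of joint start above 0.005 m and distance of burnisher from where it was at the start of the episode below 0.015 m and distance of each of wax_tin, brush, jar_nails, loupe, case_orange from where it was at the start of the episode below 0.02 m); the robot touches nothing.
It fails at once if the machine is started before the guard is down and the selector at five dots (value of joint start above 0.003 m and not (value of joint guard below 0.08 rad and value of joint selector between 2.66 and 2.93 rad)).
It fails at once if the selector is gripped or forced (over 30 N between fingers and selector) (contact force between the fingers and selector above 30 N).
It fails at once if the machine is shoved or lifted over 15 mm (distance of burnisher from where it was at the start of the episode above 0.015 m).
It fails at once if a bystander is moved over 20 mm (distance of any of wax_tin, brush, jar_nails, loupe, case_orange from where it was at the start of the episode above 0.02 m).
It also fails if it takes over 58 s, if anything falls off the work surface, if the arm or the gripper's body presses on something with over 40 N, if the wrist force passes 120 N, or if a joint passes its speed limit or range.

## Robot

A 7-joint arm with a two-finger parallel gripper is mounted at the origin on a cart in front of the work surface, level with it; the furniture and walls round the work are solid. World frame = base frame: x ahead of the robot, y to its left, z up, the work surface at z = 0. Lengths are in m, angles in rad, forces in N, time in s.
With the tool pointing down it reaches from about 0.425 to 0.925 m from the base axis. Payload 6.8 kg.
Tool frame: the origin (TCP) lies at the very end of the fingers, on their centre line; the grasp point (between the pads) lies 19 mm behind it; z points along the fingers, y is the line along which they close (so a half turn about z gives the same grasp; the last joint's range is limited). The gripper opens to 88 mm and grips with 3 to 60 N. Pads are 20 mm wide; open, the fingers measure 115 mm over their backs; the gripper's body (75 mm by 178 mm) begins 61 mm behind the grasp point.
Start: joints at [1.054, 0.477, 0.022, 1.555, -0.011, 1.109, -0.083], TCP at [0.268, -0.619, 0.189] pointing down, gripper open.
Joint ranges: [-2.96, 2.96], [-0.34, 2.1], [-1.41, 1.46], [0.24, 2.44], [-1.37, 4.51], [0.17, 1.92], [-2.96, 2.96]. Speed limits (rad/s): [2.39, 2.39, 3.14, 3.14, 3.14, 3.14, 3.14].

## Interface

Orientations are given as a rotation vector (axis times angle).
In Python, from rig import r gives the robot as it stands.
- The arm moves only by the tool step_arm, never from a script. Its argument "steps" is a list of rows, each a list of 2 entries, a list of its own where there are three numbers: the shift along the tool's x, y, z in units of 0.08 m (1.0 is 0.08 m), then the turn about the tool's z in units of 1.5 rad (1.0 is 1.5 rad). In form: [[[x, y, z], roll], ...]. A call has 1 to 5 rows; each row is the pose to reach, as a shift and turn from the pose commanded when the call began, along the tool's axes at that moment; what a row does not reach only later rows make up. A row lasts 1/8 s, in which the tool goes at most 62.5 mm and 10.7 degrees, less where a joint would pass 70% of its speed; a pose out of reach is approached as far as the arm can. A call with a number of a shift or a turn outside -1 to 1 is refused whole. A call with a gripper value outside its range is refused whole. "gripper" is the opening, from 0 (shut) to 1 (fully open), set as the call begins (left out, the last holds). The fingers move at their own pace and stop on an object; "newtons" is the grip in N (left out, the last holds). Time passes only in rows, so rows that repeat a pose let the fingers close. It gives the time, the measured TCP pose, the force, the opening and the grip force at its end, in the units of the state.
- r.sense(): the state, without advancing time (a new reading comes with each control period).
- r.capture(name): name is "scene" or "top"; returns the picture (400x640x3 uint8, blue, green, red); there is no depth.
- r.camera_model(name): a dict with "mtx" (3x3 intrinsics, pixels), "k1" (the pictures are not rectified: a ray, as slopes to the right and down, at radius r is drawn at 1 + k1 r^2 times it, then the intrinsics apply), "xyz" and "orientation" of the camera in the world. Camera axes: x right, y down, z forward; pixel columns grow to the right and rows downward; lengths in m; the calibration is good to about 2 mm. A picture is of the moment at which its call begins. camera_model takes no time and is no camera call.
- r.hand_in(): hands the job in; it is judged then, once.
The state is a dict: "t": time; "joint_positions": joint angles; "qd": joint speeds; "joint_efforts": joint torques, N m; "ee_pos": TCP position; "eef_rot": TCP orientation; "contact_force": force on the tool from outside, world axes, zero at the start; "torque": the same for the moment, N m; "gripper_width": finger opening in m; "grasp_force": force on a finger pad.
Only numpy, scipy, OpenCV 4.12 (cv2) and the standard library are available. Lean on these libraries where they do the work, as an engineer would, in place of code of your own. Each camera call takes 0.05 s, during which the arm holds its last target. There are 200 camera calls.

## Working session

There is one attempt and no reset: what is moved stays moved. The work goes in short steps, Python scripts to look and compute and a tool call to move; the robot and the scene stay as the last step left them, time stands still between calls to the robot, and variables do not carry over. Pictures are saved under pics/ and viewed, at most 10 in all, crops included, and the job is handed in when it is done.

Besides the shell and the picture viewer there is one more tool, called after ">>>" as a command line: name --argument value ..., lists and objects as JSON in quotes. step_arm: Moves the arm, as the interface text tells. Its arguments: {"type":"object","properties":{"steps":{"type":"array","items":{"type":"array"}},"gripper":{"type":"number"},"newtons":{"type":"number"}},"required":["steps"]}

```bash
mkdir -p pics; ls; cat > h.py <<'E'
import numpy as np,cv2
from scipy.spatial.transform import Rotation as R
from rig import r
def cam(n):
    m=r.camera_model(n);return m
def Rm(m):
    o=np.array(m["orientation"],float)
    return o if o.shape==(3,3) else R.from_rotvec(o).as_matrix()
def ray(m,u,v):
    K=np.array(m["mtx"]);D=np.array([m["k1"],0,0,0],float)
    p=cv2.undistortPoints(np.array([[[u,v]]],float),K,D)[0,0]
    return np.array(m["xyz"]),Rm(m)@np.array([p[0],p[1],1.])
def onz(m,u,v,z):
    o,d=ray(m,u,v);return o+d*(z-o[2])/d[2]
def proj(m,P):
    A=Rm(m);P=np.atleast_2d(P);K=np.array(m["mtx"])
    return cv2.projectPoints((P-np.array(m["xyz"]))@A,np.zeros(3),np.zeros(3),K,np.array([m["k1"],0,0,0],float))[0][:,0]
E
python3 - <<'E'
from h import *
for n in("scene","top"):
    m=cam(n);print(m);cv2.imwrite(f"pics/{n}0.png",r.capture(n))
s=r.sense();print(s["t"],s["ee_pos"],s["eef_rot"],R.from_rotvec(s["eef_rot"]).as_matrix().round(3))
E
```

```text
pics
{'mtx': array([[434.97201274,   0.        , 321.61291647],
       [  0.        , 434.97201274, 204.10603771],
       [  0.        ,   0.        ,   1.        ]]), 'k1': -0.03287131265527231, 'xyz': array([0.18967745, 0.28104687, 0.82818806]), 'orientation': array([-0.84974203,  2.61062319, -1.02342365])}
{'mtx': array([[469.32282105,   0.        , 321.57790359],
       [  0.        , 469.32282105, 196.53539851],
       [  0.        ,   0.        ,   1.        ]]), 'k1': -0.052758549325985275, 'xyz': array([ 0.43229503, -0.28006442,  1.03250177]), 'orientation': array([-2.18553468,  2.14122689, -0.14733254])}
0.1 [ 0.26807678 -0.61883294  0.18818766] [-3.07463658e+00 -6.37491841e-01  7.27890277e-04] [[ 0.918  0.398 -0.001]
 [ 0.398 -0.918  0.001]
 [-0.    -0.002 -1.   ]]
```

View pics/scene0.png

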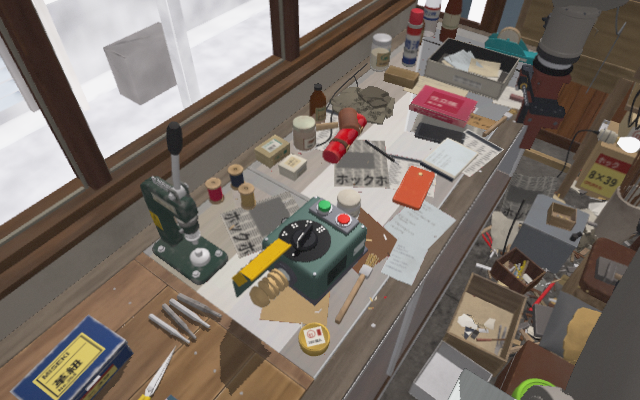

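View pics/top0.png

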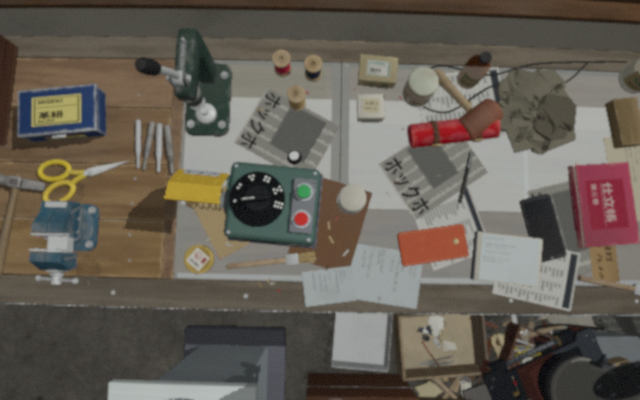

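The scene view shows the burnisher around (310,245), with its guard raised. In the top view green is at (304,191), red at (302,218), the selector at about (257,198), and the guard at (196,186). Next I'll measure the buttons and enlarge the selector.

```bash
python3 - <<'E'
from h import *
res={}
for n in("scene","top"):
    m=cam(n);im=cv2.imread(f"pics/{n}0.png");h=cv2.cvtColor(im,cv2.COLOR_BGR2HSV)
    roi=np.zeros(h.shape[:2],np.uint8)
    x0,y0,x1,y1=(230,180,370,310) if n=="scene" else (220,155,330,250)
    roi[y0:y1,x0:x1]=255
    g=cv2.inRange(h,(50,150,90),(75,255,255))&roi; rd=(cv2.inRange(h,(0,150,120),(6,255,255))|cv2.inRange(h,(174,150,120),(180,255,255)))&roi
    for nm,k,z in(("g",g,.123),("r",rd,.117)):
        c,l,st,ce=cv2.connectedComponentsWithStats(k);i=1+np.argmax(st[1:,4]);print(n,nm,st[i],ce[i],onz(m,*ce[i],z).round(4));res[n,nm]=onz(m,*ce[i],z)
    # housing top outline (green)
    if n=="top":
        k=cv2.inRange(h,(60,40,30),(100,200,130))&roi
        c,l,st,ce=cv2.connectedComponentsWithStats(k);i=1+np.argmax(st[1:,4])
        q=cv2.minAreaRect(np.argwhere(l==i)[:,::-1].astype(np.float32));print(q, [onz(m,*p,.102).round(3) for p in cv2.boxPoints(q)])
    d=res[n,"g"]-res[n,"r"];print("yaw",np.arctan2(d[1],d[0]),np.hypot(*d[:2]))
im=cv2.imread("pics/top0.png");a=cv2.resize(im[155:255,160:330],None,fx=4.4,fy=4.4,interpolation=cv2.INTER_CUBIC);cv2.imwrite("pics/a.png",a)
E
```

```text
scene g [319 201  11  10  35] [322.94285714 206.77142857] [ 0.5538 -0.2453  0.123 ]
scene r [338 214  12  10  88] [343.36363636 218.69318182] [ 0.5012 -0.2478  0.117 ]
yaw 0.046366119648487025 0.05260850338240896
top g [302 187   3   1   3] [303. 187.] [ 0.5633 -0.2537  0.123 ]
top r [295 213  12  12 112] [300.66964286 218.57142857] [ 0.5018 -0.2505  0.117 ]
((271.6490783691406, 203.91973876953125), (91.59331512451172, 76.43421173095703), 5.389311790466309) [array([ 0.462, -0.096,  0.102]), array([ 0.615, -0.104,  0.102]), array([ 0.601, -0.288,  0.102]), array([ 0.449, -0.277,  0.102])]
yaw -0.05199570447024874 0.06160562248667543
```

View pics/a.png

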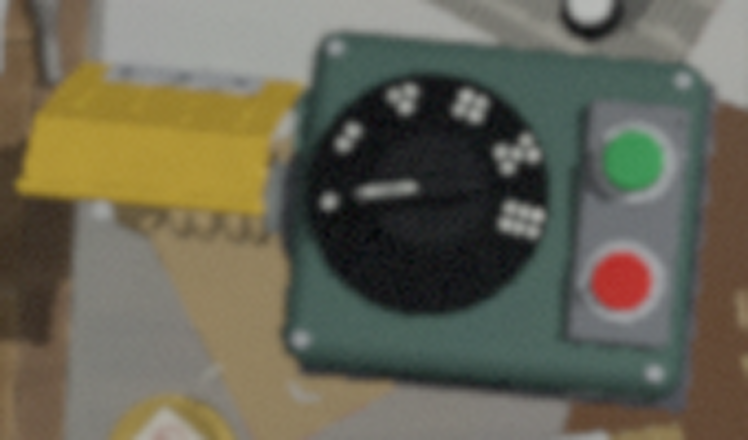

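The selector pointer's white line, crop (358..417,190), points at the single dot, so q≈0 and four clicks are needed. The guard is raised. In the crop, green is at (633,160), red at (621,281) and the dial centre at (428,193).

```bash
python3 - <<'E'
from h import *
m=cam("top")
c=lambda x,y:(160+x/4.4-.4,155+y/4.4-.4)
W=np.array([onz(m,*c(633,160),.123),onz(m,*c(621,281),.117),onz(m,*c(428,193),.104),onz(m,*c(335,48),.102),onz(m,*c(683,80),.102),onz(m,*c(655,373),.102),onz(m,*c(300,340),.102)])[:,:2]
print(W.round(4))
B=np.array([[26,-88],[-28,-88],[4,4]])/1000
a=W[:3]-W[:3].mean(0);b=B-B.mean(0)
th=np.arctan2((b[:,0]*a[:,1]-b[:,1]*a[:,0]).sum(),(a*b).sum())
Q=lambda t:np.array([[np.cos(t),-np.sin(t)],[np.sin(t),np.cos(t)]])
t0=W[:3].mean(0)-Q(th)@B.mean(0)
print("yaw",th,"origin",t0,"res mm",(1000*(B@Q(th).T+t0-W[:3])).round(1))
print("screw centre (body should be 0,-26):",(1000*(Q(th).T@(W[3:].mean(0)-t0))).round(1))
e=W[3]+W[6]-W[4]-W[5];print("yaw from screws",np.arctan2(-e[0],e[1]))
P=lambda x,y:(Q(th)@np.array([x,y])+t0)
for n,x,y in(("guardpress",2e-3,.118),("hinge",.047,.118),("sel",.004,.004),("start",.026,-.088)):print(n,P(x,y).round(4))
# scene check
ms=cam("scene");print(proj(ms,[[*P(.026,-.088),.123],[*P(-.028,-.088),.117],[*P(.004,.004),.104]]).round(1))
A=R.from_rotvec(r.sense()["eef_rot"]).as_matrix();tp=np.array(r.sense()["ee_pos"])
d=np.array([*P(.002,.118),.22])-tp;print("to guard above, tool units",(A.T@d/.08).round(2))
E
```

```text
[[ 0.5555 -0.2548]
 [ 0.502  -0.2506]
 [ 0.541  -0.1619]
 [ 0.6071 -0.1166]
 [ 0.5957 -0.2761]
 [ 0.4621 -0.2664]
 [ 0.4735 -0.1064]]
yaw -0.07964432479713537 origin [ 0.53674237 -0.16519882] res mm [[ 0.2 -0.2]
 [-0.2 -0.1]
 [ 0.   0.3]]
screw centre (body should be 0,-26): [ -0.  -26.3]
yaw from screws -0.07136222354496596
guardpress [ 0.5481 -0.0477]
hinge [ 0.593  -0.0513]
sel [ 0.541  -0.1615]
start [ 0.5557 -0.255 ]
[[324.8 203.8]
 [343.9 217.7]
 [304.5 239.2]]
to guard above, tool units [ 6.05 -5.16 -0.39]
```

>>> step_arm --steps '[[[0.5,-0.43,-0.39],0],[[1,-0.86,-0.39],0]]' --gripper 0

```text
t: 0.35
ee_pos: [0.3153, -0.5246, 0.2219]
eef_rot: [3.074, 0.635, 0.002]
contact_force: [-0.1, 0.6, 0.6]
gripper_width: 0.0711
grasp_force: 0.0
```

>>> step_arm --steps '[[[0.5,-0.43,0],0],[[1,-0.86,0],0]]'

```text
t: 0.6
ee_pos: [0.3609, -0.4277, 0.22]
eef_rot: [-3.076, -0.638, 0.0]
contact_force: [0.4, 0.0, -0.3]
gripper_width: 0.051
grasp_force: 0.0
```

>>> step_arm --steps '[[[0.5,-0.43,0],0],[[1,-0.86,0],0]]'

```text
t: 0.85
ee_pos: [0.4068, -0.3328, 0.22]
eef_rot: [-3.076, -0.637, 0.0]
contact_force: [0.8, 0.1, 0.1]
gripper_width: 0.0313
grasp_force: 0.0
```

>>> step_arm --steps '[[[0.5,-0.43,0],0],[[1,-0.86,0],0]]'

```text
t: 1.1
ee_pos: [0.4528, -0.238, 0.2201]
eef_rot: [-3.076, -0.638, 0.0]
contact_force: [-0.2, -0.2, -0.4]
gripper_width: 0.0115
grasp_force: 0.0
```

>>> step_arm --steps '[[[0.5,-0.43,0],0],[[1,-0.86,0],0]]'

```text
t: 1.35
ee_pos: [0.4989, -0.1432, 0.2201]
eef_rot: [3.076, 0.637, -0.0]
contact_force: [1.2, 0.2, 0.1]
gripper_width: 0.0005
grasp_force: 0.0
```

>>> step_arm --steps '[[[0.5,-0.43,0],0.1],[[1,-0.86,0],0.22],[[1,-0.86,0],0.32],[[1,-0.86,0],0.32]]'

```text
t: 1.85
ee_pos: [0.5444, -0.0494, 0.2198]
eef_rot: [3.139, -0.108, -0.001]
contact_force: [0.3, -0.1, -0.2]
gripper_width: 0.0006
grasp_force: 0.0
```

```bash
cat >> h.py <<'E'
TH=-0.0765;T0=np.array([.5367,-.1652])
def P(x,y,z):c,s=np.cos(TH),np.sin(TH);return np.array([c*x-s*y+T0[0],s*x+c*y+T0[1],z])
def to(x,y,z):
    s=r.sense();A=R.from_rotvec(s["eef_rot"]).as_matrix();p=np.array(s["ee_pos"])
    print("t",s["t"],"tcp",p.round(4),"ang",np.arctan2(A[1,0],A[0,0]).round(3),"q",np.round(s["joint_positions"],2),"F",np.round(s["contact_force"],1),"w",s["gripper_width"],"\n move",(A.T@(P(x,y,z)-p)/.08).round(3))
E
python3 -c "
from h import *
to(.002,.118,.19)"
```

```text
t 1.85 tcp [ 0.5444 -0.0494  0.2198] ang -0.069 q [ 0.19  0.25 -0.25  1.81  0.07  1.09 -1.73] F [ 0.3 -0.1 -0.2] w 0.0006484325976926446 
 move [ 0.04  -0.024  0.373]
```

>>> step_arm --steps '[[[0.04,-0.02,0.35],0],[[0.04,-0.02,0.55],0],[[0.04,-0.02,0.68],0],[[0.04,-0.02,0.8],0],[[0.04,-0.02,0.9],0]]'

```text
t: 2.48
ee_pos: [0.5481, -0.0486, 0.148]
eef_rot: [3.14, -0.112, 0.001]
contact_force: [0.6, 0.2, 0.1]
gripper_width: 0.0005
grasp_force: 0.0
```

>>> step_arm --steps '[[[0,0,0.12],0],[[0,0,0.24],0],[[0,0,0.36],0],[[0,0,0.46],0],[[0,0,0.52],0]]'

```text
t: 3.1
ee_pos: [0.5462, -0.0484, 0.1063]
eef_rot: [3.139, -0.112, -0.005]
contact_force: [-3.4, 0.7, 5.2]
gripper_width: 0.0005
grasp_force: 2.5
```

```bash
python3 -c "
from h import *
to(.002,.118,.104)
cv2.imwrite('pics/s1.png',cv2.resize(r.capture('scene')[160:340,200:420],None,fx=3,fy=3))"
```

```text
t 3.1 tcp [ 0.5462 -0.0484  0.1063] ang -0.071 q [ 0.17  0.38 -0.24  1.92  0.12  0.85 -1.78] F [-3.4  0.7  5.2] w 0.0004950977064716308 
 move [ 0.019 -0.01   0.029]
```

View pics/s1.png

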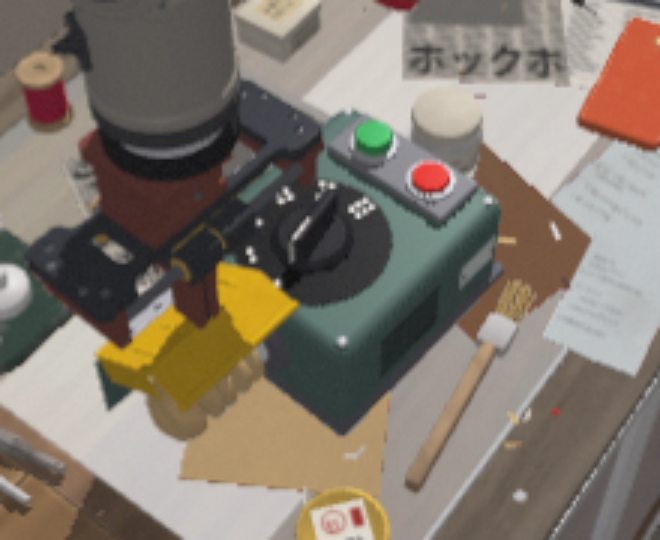

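The guard is nearly flat, with the fingertips on it at z=106 mm. I'll press on until it meets the stop.

>>> step_arm --steps '[[[0,0,0.05],0],[[0,0,0.07],0],[[0,0,0.09],0]]'

```text
t: 3.52
ee_pos: [0.5485, -0.0485, 0.0995]
eef_rot: [-3.14, 0.112, -0.001]
contact_force: [-0.7, 0.5, 1.9]
gripper_width: 0.0001
grasp_force: 0.8
```

>>> step_arm --steps '[[[0,0,0.04],0],[[0,0,0.08],0],[[0,0,0.08],0]]'

```text
t: 3.9
ee_pos: [0.5479, -0.0484, 0.0927]
eef_rot: [-3.14, 0.112, 0.0]
contact_force: [-0.2, -0.8, 0.5]
gripper_width: 0.0007
grasp_force: 0.1
```

```bash
python3 -c "
from h import *
to(.002,.118,.104)
cv2.imwrite('pics/s2.png',cv2.resize(r.capture('scene')[160:340,200:420],None,fx=3,fy=3))"
```

```text
t 3.9 tcp [ 0.5479 -0.0484  0.0927] ang -0.071 q [ 0.17  0.4  -0.24  1.93  0.13  0.82 -1.78] F [-0.2 -0.8  0.5] w 0.0006797326928542059 
 move [-0.003 -0.009 -0.141]
```

View pics/s2.png

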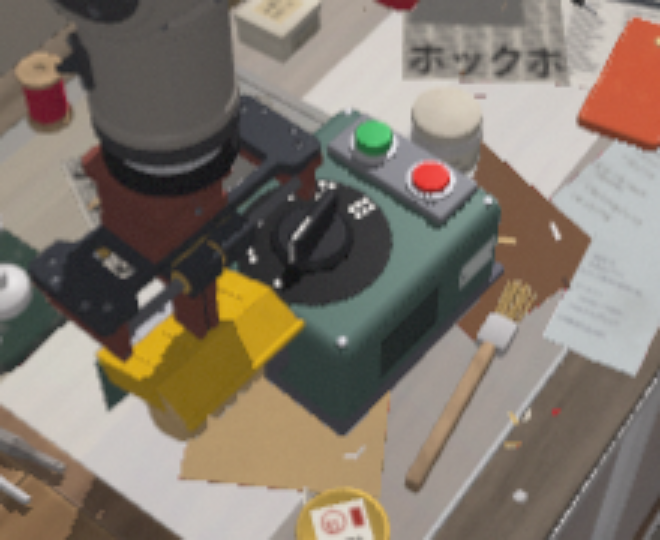

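```bash
python3 -c "
from h import *
m=cam('scene')
f=lambda p:((proj(m,p)-[200,160])*3).round(0).tolist()
print('tcp',f(r.sense()['ee_pos']))
for a in(0,.3):
  for d,h in((0,5),(68,5),(88,-19)):
    q=[P((47-d*np.cos(a)+h*-0-(-h)*np.sin(a)*1)/1000,y,(99+d*np.sin(a)+h*np.cos(a))/1000) for y in(.067,.169)]
    print(a,d,f(q))
"
```

```text
tcp [[202.0, 352.0]]
0 0 [[206.0, 260.0], [96.0, 355.0]]
0 68 [[279.0, 314.0], [169.0, 416.0]]
0 88 [[302.0, 350.0], [194.0, 453.0]]
0.3 0 [[205.0, 259.0], [94.0, 354.0]]
0.3 68 [[273.0, 293.0], [160.0, 395.0]]
0.3 88 [[303.0, 329.0], [193.0, 433.0]]
```

```bash
python3 -c "
from h import *
a=cv2.resize(r.capture('scene')[220:315,225:310],None,fx=6,fy=6,interpolation=cv2.INTER_CUBIC)
b=cv2.resize(r.capture('top')[150:230,155:240],None,fx=3,fy=3,interpolation=cv2.INTER_CUBIC)
o=np.zeros((570,765,3),np.uint8);o[:,:510]=a;o[:240,510:]=b
cv2.imwrite('pics/s3.png',o)
s=r.sense();print(s['ee_pos'],s['contact_force'])"
```

```text
[ 0.54793061 -0.04846464  0.09290259] [ 0.89078358  0.59104266 -0.94663766]
```

View pics/s3.png

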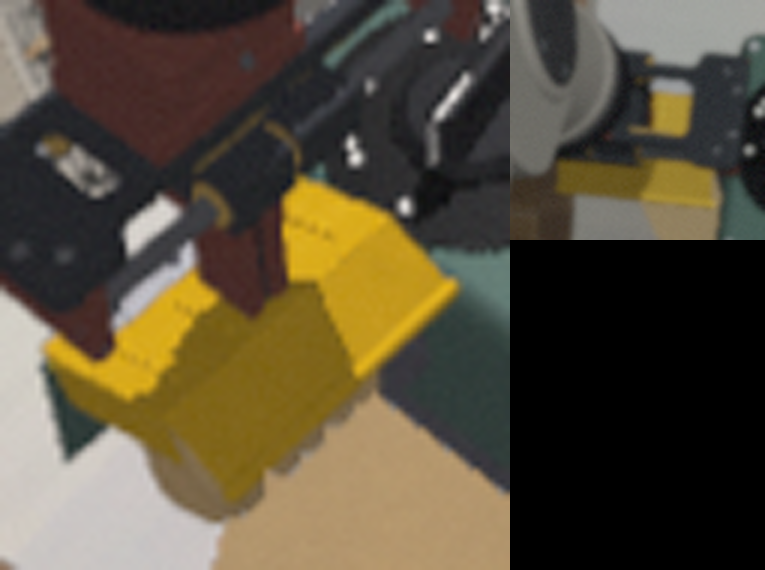

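```bash
python3 -c "
from h import *
m=cam('scene');p=np.array(r.sense()['ee_pos'])
for dx,dy in((-10,0),(-10,13),(-10,-13),(10,13),(0,0)):
  for dz in(0,20): print(dx,dy,dz,(6*(proj(m,p+np.array([dx,dy,dz])/1000)[0]-[225,220])).round())
# guard geometry at a
for a in(0,.1,.2,.3,.4):
  o=[]
  for d,h in((0,5),(68,5),(88,-19)):
    for y in(.067,.169):
      o.append((6*(proj(m,P((47-d*np.cos(a)+h*np.sin(a))/1000,y,(99+d*np.sin(a)+h*np.cos(a))/1000))[0]-[225,220])).round().tolist())
  print(a,o)
"
```

```text
-10 0 0 [277. 359.]
-10 0 20 [273. 325.]
-10 13 0 [252. 386.]
-10 13 20 [247. 353.]
-10 -13 0 [303. 332.]
-10 -13 20 [299. 298.]
10 13 0 [205. 355.]
10 13 20 [200. 321.]
0 0 0 [254. 344.]
0 0 20 [249. 310.]
0 [[263.0, 160.0], [41.0, 351.0], [408.0, 267.0], [187.0, 471.0], [454.0, 340.0], [239.0, 546.0]]
0.1 [[262.0, 160.0], [40.0, 350.0], [405.0, 254.0], [183.0, 458.0], [456.0, 328.0], [240.0, 535.0]]
0.2 [[261.0, 159.0], [39.0, 349.0], [401.0, 240.0], [178.0, 444.0], [457.0, 313.0], [239.0, 522.0]]
0.3 [[260.0, 159.0], [38.0, 349.0], [395.0, 225.0], [171.0, 430.0], [456.0, 298.0], [235.0, 507.0]]
0.4 [[259.0, 158.0], [37.0, 348.0], [388.0, 209.0], [162.0, 414.0], [452.0, 280.0], [230.0, 490.0]]
```

The finger column disappears into the guard at about 35 mm above the tip, and the guard stands at about 0.37 rad. The fingertips have gone past the sheet rather than onto it, so I'll back straight up slowly and look again.

>>> step_arm --steps '[[[0,0,-0.12],0],[[0,0,-0.25],0],[[0,0,-0.4],0]]'

```text
t: 4.42
ee_pos: [0.5482, -0.0484, 0.1262]
eef_rot: [3.14, -0.112, 0.001]
contact_force: [0.6, -0.2, -0.2]
gripper_width: 0.0006
grasp_force: 0.0
```

>>> step_arm --steps '[[[0,0,-0.15],0],[[0,0,-0.3],0],[[0,0,-0.6],0],[[0,0,-1],0]]'

```text
t: 4.92
ee_pos: [0.5474, -0.0484, 0.2058]
eef_rot: [-3.14, 0.112, 0.002]
contact_force: [0.6, 0.3, -0.4]
gripper_width: 0.0004
grasp_force: 0.0
```

```bash
python3 -c "
from h import *
to(.002,.118,.104)
a=cv2.resize(r.capture('scene')[215:315,225:350],None,fx=6,fy=6,interpolation=cv2.INTER_CUBIC)
cv2.imwrite('pics/s4.png',a)"
```

```text
t 4.925 tcp [ 0.5474 -0.0484  0.2058] ang -0.071 q [ 0.19  0.27 -0.25  1.82  0.08  1.06 -1.74] F [ 0.6  0.3 -0.4] w 0.00044407018039326437 
 move [ 0.005 -0.01   1.272]
```

View pics/s4.png

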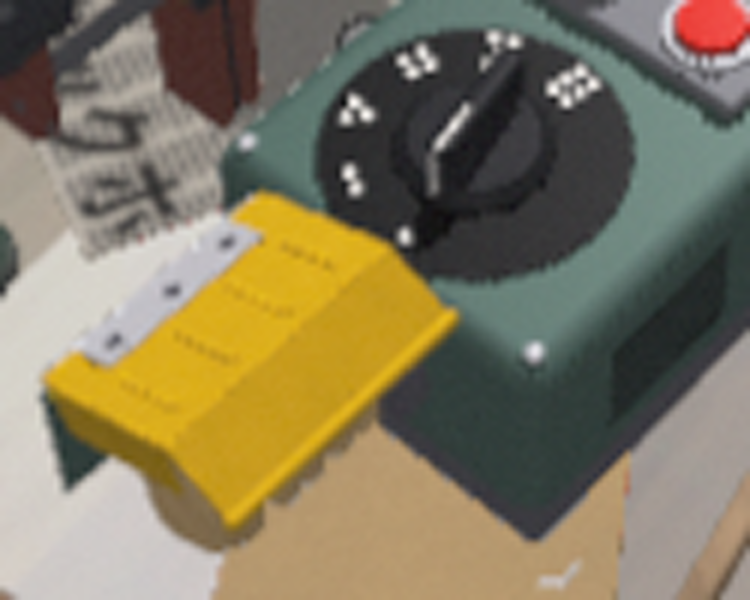

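The guard has stayed at about 0.37 rad and nothing else has moved. Even in free air the visible finger end, around (240,125), is well above where the TCP should project, so I'll check both views with the TCP marked.

```bash
python3 -c "
from h import *
s=r.sense();p=np.array(s['ee_pos'])
T=[]
for n,(x0,y0,x1,y1),f in(('scene',(200,130,330,290),3),('top',(140,100,270,260),3)):
  m=cam(n);a=cv2.resize(r.capture(n)[y0:y1,x0:x1],None,fx=f,fy=f,interpolation=cv2.INTER_CUBIC)
  for dz,c in((0,(255,0,255)),(.04,(255,255,0)),(.08,(0,255,255))):
    q=(proj(m,p+[0,0,dz])[0]-[x0,y0])*f;print(n,dz,q.round());cv2.circle(a,tuple(int(v) for v in q),4,c,1)
  T.append(a)
cv2.imwrite('pics/s5.png',np.hstack(T))"
```

```text
scene 0 [183. 331.]
scene 0.04 [177. 288.]
scene 0.08 [170. 242.]
top 0 [137. 254.]
top 0.04 [118. 244.]
top 0.08 [ 96. 232.]
```

View pics/s5.png

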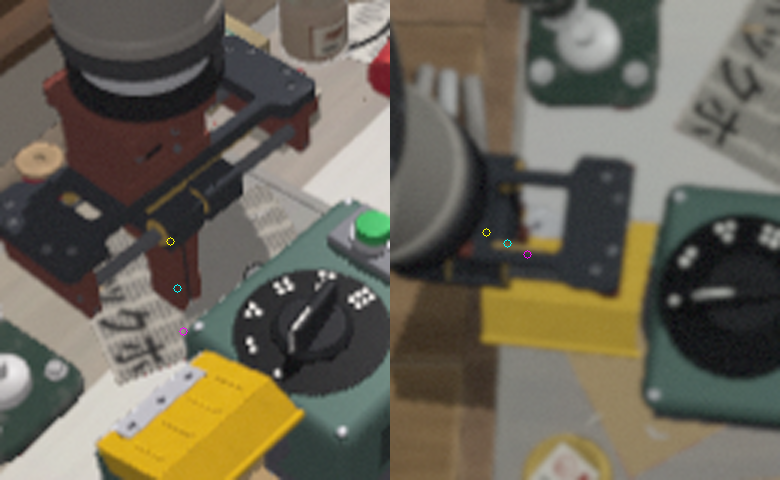

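In free air the fingertips end about 28 mm above the reported TCP, which also fits the guard contact. Lateral position agrees. I'll press down to the guard stop by force and use that contact to calibrate height.

>>> step_arm --steps '[[[0,0,0.4],0],[[0,0,0.7],0],[[0,0,0.9],0],[[0,0,1],0]]'

```text
t: 5.58
ee_pos: [0.5473, -0.0484, 0.1239]
eef_rot: [-3.14, 0.112, 0.003]
contact_force: [0.4, 1.2, -0.0]
gripper_width: 0.0003
grasp_force: 0.0
```

>>> step_arm --steps '[[[0,0,0.25],0],[[0,0,0.4],0],[[0,0,0.46],0],[[0,0,0.52],0]]'

```text
t: 6.08
ee_pos: [0.5485, -0.0484, 0.0838]
eef_rot: [3.14, -0.112, 0.001]
contact_force: [-0.4, 0.4, 2.1]
gripper_width: 0.0006
grasp_force: 0.9
```

>>> step_arm --steps '[[[0,0,0.05],0],[[0,0,0.08],0],[[0,0,0.1],0]]'

```text
t: 6.45
ee_pos: [0.548, -0.0484, 0.0754]
eef_rot: [3.14, -0.112, -0.0]
contact_force: [-1.9, -0.2, 2.6]
gripper_width: 0.0005
grasp_force: 0.9
```

>>> step_arm --steps '[[[0,0,0.04],0],[[0,0,0.06],0],[[0,0,0.08],0]]'

```text
t: 6.82
ee_pos: [0.5479, -0.0485, 0.0701]
eef_rot: [3.139, -0.112, -0.001]
contact_force: [-8.6, 0.7, 23.3]
gripper_width: 0.0
grasp_force: 11.3
```

>>> step_arm --steps '[[[0,0,0.03],0],[[0,0,0.05],0],[[0,0,0.06],0]]'

```text
t: 7.2
ee_pos: [0.5482, -0.0477, 0.0692]
eef_rot: [3.139, -0.112, 0.001]
contact_force: [-20.2, 2.6, 51.9]
gripper_width: 0.0001
grasp_force: 26.1
```

The guard is on its stop (force rose sharply at a reading of about 0.0705, true height about 0.104). I'll lift off and check it.

>>> step_arm --steps '[[[0,0,-0.2],0],[[0,0,-0.6],0],[[0,0,-1],0]]'

```text
t: 7.58
ee_pos: [0.5481, -0.0485, 0.145]
eef_rot: [-3.14, 0.112, -0.0]
contact_force: [-0.0, -0.3, -0.8]
gripper_width: 0.0007
grasp_force: 0.0
```

>>> step_arm --steps '[[[0,0.3,-0.2],-0.1],[[0,0.6,-0.4],-0.22],[[0,0.8,-0.4],-0.35],[[0,1,-0.4],-0.47],[[0,1,-0.4],-0.59]]' --gripper 0.39

```text
t: 8.2
ee_pos: [0.5424, -0.1301, 0.1761]
eef_rot: [2.882, 1.248, 0.0]
contact_force: [0.6, -0.4, -0.9]
gripper_width: 0.0339
grasp_force: 0.0
```

```bash
python3 -c "
from h import *
to(.004,.004,.2)
m=cam('scene');im=r.capture('scene');h=cv2.cvtColor(im,cv2.COLOR_BGR2HSV)
k=cv2.inRange(h,(18,150,80),(32,255,255));k[:220]=0;k[:,:215]=0;k[315:]=0;k[:,310:]=0
c,l,st,ce=cv2.connectedComponentsWithStats(k);i=1+np.argmax(st[1:,4]);pts=np.argwhere(l==i)[:,::-1]
print('right extreme',pts[pts[:,0].argmax()],'bottom',pts[pts[:,1].argmax()])
for a in(0,.1,.2):print(a,proj(m,[P((47-88*np.cos(a)-19*np.sin(a))/1000,y,(99+88*np.sin(a)-19*np.cos(a))/1000) for y in(.067,.169)]).round(1).tolist())
k=(cv2.inRange(h,(0,150,120),(6,255,255))|cv2.inRange(h,(174,150,120),(180,255,255)));k[:,:325]=0;k[:180]=0;k[240:]=0;k[:,360:]=0
print('red',cv2.connectedComponentsWithStats(k)[3][1:],cv2.connectedComponentsWithStats(k)[2][1:,4],'was 343.36,218.69')
"
```

```text
t 8.2 tcp [ 0.5424 -0.1301  0.1761] ang 0.817 q [ 0.43  0.32 -0.38  1.83  0.14  1.01 -0.76] F [ 0.6 -0.4 -0.9] w 0.03388628112258182 
 move [-0.298  0.256 -0.298]
right extreme [300 276] bottom [264 311]
0 [[300.6, 276.6], [264.8, 311.0]]
0.1 [[301.1, 274.6], [265.0, 309.2]]
0.2 [[301.2, 272.2], [264.8, 307.0]]
red [[343.23863636 218.88636364]] [88] was 343.36,218.69
```

The guard matches 0 rad to about 1 px and the machine hasn't shifted. Now I'll wind the wrist back and centre over the selector.

>>> step_arm --steps '[[[-0.1,0.1,-0.1],-0.12],[[-0.3,0.25,-0.1],-0.24],[[-0.3,0.25,-0.1],-0.36],[[-0.3,0.25,-0.1],-0.48],[[-0.3,0.25,-0.1],-0.6]]' --gripper 0.455

```text
t: 8.88
ee_pos: [0.5406, -0.1594, 0.1842]
eef_rot: [2.053, 2.377, 0.001]
contact_force: [0.1, -0.4, 0.4]
gripper_width: 0.0401
grasp_force: 0.0
```

>>> step_arm --steps '[[[0,0,0],-0.12],[[0,0,0],-0.24],[[0,0,0],-0.36],[[0,0,0],-0.48],[[0,0,0],-0.6]]'

```text
t: 9.5
ee_pos: [0.5406, -0.1593, 0.1842]
eef_rot: [0.815, 3.034, 0.0]
contact_force: [0.1, -0.8, -0.2]
gripper_width: 0.0397
grasp_force: 0.0
```

>>> step_arm --steps '[[[0,0,0],-0.12],[[0,0,0],-0.24],[[0,0,0],-0.36],[[0,0,0],-0.48],[[0,0,0],-0.6]]'

```text
t: 10.12
ee_pos: [0.5406, -0.1594, 0.1841]
eef_rot: [-0.586, 3.086, 0.0]
contact_force: [-0.4, 0.7, -0.2]
gripper_width: 0.0399
grasp_force: 0.0
```

>>> step_arm --steps '[[[0,0,0],-0.12],[[0,0,0],-0.24],[[0,0,0],-0.36],[[0,0,0],-0.48],[[0,0,0],-0.48]]'

```text
t: 10.75
ee_pos: [0.5405, -0.1594, 0.184]
eef_rot: [-1.626, 2.687, 0.001]
contact_force: [-0.3, 0.2, -0.2]
gripper_width: 0.0399
grasp_force: 0.0
```

```bash
python3 -c "
from h import *
to(.004,.004,.15)
"
```

```text
t 10.75 tcp [ 0.5405 -0.1594  0.184 ] ang -2.053 q [ 0.97  0.5  -1.05  1.78  0.47  1.14  2.42] F [-0.3  0.2 -0.2] w 0.03994120478335774 
 move [ 0.021 -0.018  0.425]
```

```bash
python3 -c "
from h import *
s=r.sense();p=np.array(s['ee_pos']);A=R.from_rotvec(s['eef_rot']).as_matrix()
m=cam('scene');x0,y0=240,140
a=cv2.resize(r.capture('scene')[y0:y0+120,x0:x0+130],None,fx=5,fy=5,interpolation=cv2.INTER_CUBIC)
for dz,c in((0,(255,0,255)),(.0335,(255,255,0))):
  for sx in(-.01,.01):
    for sy in(-.02,.02,-.0335,.0335):
      q=(proj(m,p+A@[sx,sy,-dz])[0]-[x0,y0])*5;cv2.circle(a,tuple(int(v) for v in q),3,c,1)
cv2.imwrite('pics/s6.png',a)"
```

```text
(no output)
```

View pics/s6.png

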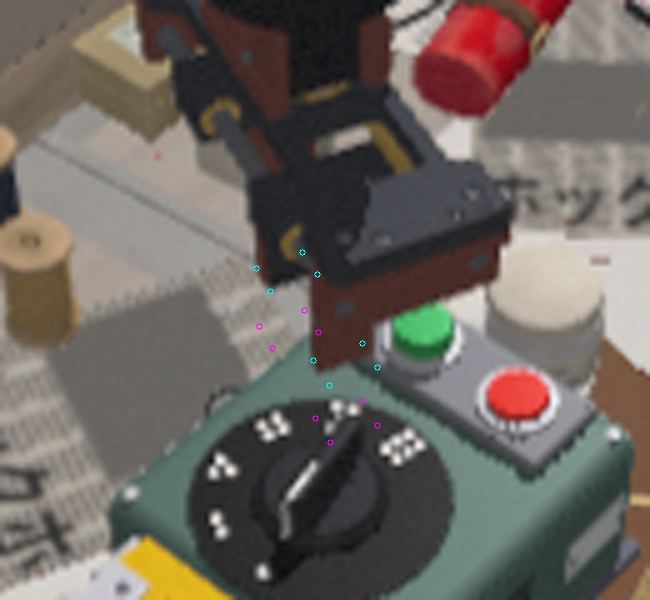

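With the fingers open, the tips match the projections offset by 33 mm (cyan) and lie centred over the dial; the bar should pass between them. I'll lower around it.

>>> step_arm --steps '[[[0.02,-0.02,0.3],0],[[0.02,-0.02,0.6],0],[[0.02,-0.02,0.85],0],[[0.02,-0.02,1],0]]'

```text
t: 11.3
ee_pos: [0.5408, -0.1615, 0.1032]
eef_rot: [1.629, -2.686, -0.001]
contact_force: [-0.4, 0.5, 0.7]
gripper_width: 0.04
grasp_force: 0.0
```

>>> step_arm --steps '[[[0,0,0.04],0],[[0,0,0.08],0],[[0,0,0.12],0],[[0,0,0.15],0],[[0,0,0.15],0]]'

```text
t: 11.92
ee_pos: [0.541, -0.1616, 0.0923]
eef_rot: [1.631, -2.685, 0.0]
contact_force: [0.6, 0.6, -0.1]
gripper_width: 0.0401
grasp_force: 0.0
```

>>> step_arm --steps '[[[0,0,0.03],0],[[0,0,0.06],0],[[0,0,0.09],0],[[0,0,0.11],0],[[0,0,0.11],0]]'

```text
t: 12.55
ee_pos: [0.541, -0.1616, 0.0833]
eef_rot: [1.632, -2.685, -0.0]
contact_force: [0.2, -0.0, -0.2]
gripper_width: 0.0402
grasp_force: 0.0
```

```bash
python3 -c "
from h import *
to(.004,.004,.0815)
"
```

```text
t 12.55 tcp [ 0.541  -0.1616  0.0833] ang -2.049 q [ 0.9   0.61 -0.96  1.87  0.6   0.98  2.33] F [ 0.2 -0.  -0.2] w 0.0401705279701485 
 move [-0.     0.     0.023]
```

>>> step_arm --steps '[[[0,0,0],0.08],[[0,0,0],0.16],[[0,0,0],0.24],[[0,0,0],0.32],[[0,0,0],0.4]]'

```text
t: 13.18
ee_pos: [0.5406, -0.1614, 0.0834]
eef_rot: [0.76, -3.048, -0.0]
contact_force: [-1.3, -0.3, 0.9]
gripper_width: 0.0403
grasp_force: 1.0
```

>>> step_arm --steps '[[[0,0,0],0.08],[[0,0,0],0.16],[[0,0,0],0.24],[[0,0,0],0.32],[[0,0,0],0.4]]'

```text
t: 13.8
ee_pos: [0.5405, -0.1611, 0.0834]
eef_rot: [-0.175, -3.136, -0.0]
contact_force: [-2.2, 0.5, 1.4]
gripper_width: 0.0399
grasp_force: 1.8
```

>>> step_arm --steps '[[[0,0,0],0.08],[[0,0,0],0.16],[[0,0,0],0.24],[[0,0,0],0.32],[[0,0,0],0.4]]'

```text
t: 14.42
ee_pos: [0.5408, -0.1608, 0.0835]
eef_rot: [-1.093, -2.944, -0.001]
contact_force: [-0.3, 1.8, 1.1]
gripper_width: 0.0401
grasp_force: 1.6
```

```bash
cat >> h.py <<'E'
def selmask():
    out={}
    for n in("scene","top"):
        m=cam(n);im=r.capture(n);g=im.max(2).astype(int)
        for q in np.arange(6)*.698:   # brightness along the predicted pointer line, at the bar top
            a=1.745-q;pp=[P(.004+d*np.cos(a),.004+d*np.sin(a),.130) for d in np.arange(.013,.026,.001)]
            px=proj(m,np.array(pp)).round().astype(int);out[n,round(q,2)]=int(g[px[:,1],px[:,0]].mean())
    print(out)
E
python3 -c "
from h import *
to(.004,.004,.0815);print(r.sense()['torque']);selmask()
"
```

```text
t 14.425 tcp [ 0.5408 -0.1608  0.0835] ang 2.431 q [ 0.61  0.48 -0.55  1.89  0.32  0.86  0.75] F [-0.3  1.8  1.1] w 0.04011333461889548 
 move [-0.008 -0.005  0.025]
[0.20966083 0.09081148 0.05834262]
{('scene', np.float64(0.0)): 30, ('scene', np.float64(0.7)): 41, ('scene', np.float64(1.4)): 119, ('scene', np.float64(2.09)): 50, ('scene', np.float64(2.79)): 153, ('scene', np.float64(3.49)): 44, ('top', np.float64(0.0)): 130, ('top', np.float64(0.7)): 126, ('top', np.float64(1.4)): 117, ('top', np.float64(2.09)): 94, ('top', np.float64(2.79)): 78, ('top', np.float64(3.49)): 80}
```

```bash
cat >> h.py <<'E'
def prof(n="scene"):
    m=cam(n);g=r.capture(n).min(2).astype(int)
    b=cv2.imread(f"pics/{n}0.png").min(2).astype(int);o=[]
    for q in np.arange(-.3,3.9,.15):
        a=1.745-q;px=proj(m,np.array([P(.004+d*np.cos(a),.004+d*np.sin(a),.130) for d in np.arange(.013,.026,.001)])).round().astype(int)
        o.append((round(float(q),2),int(g[px[:,1],px[:,0]].mean()),int(b[px[:,1],px[:,0]].mean())))
    print(*o)
E
python3 -c "
from h import *
prof()"
```

```text
(-0.3, 27, 32) (-0.15, 27, 64) (0.0, 28, 181) (0.15, 27, 114) (0.3, 27, 55) (0.45, 30, 52) (0.6, 31, 52) (0.75, 30, 49) (0.9, 31, 47) (1.05, 34, 46) (1.2, 38, 46) (1.35, 87, 46) (1.5, 143, 69) (1.65, 115, 64) (1.8, 110, 109) (1.95, 65, 58) (2.1, 48, 49) (2.25, 49, 48) (2.4, 50, 49) (2.55, 50, 50) (2.7, 97, 97) (2.85, 142, 97) (3.0, 113, 54) (3.15, 112, 63) (3.3, 77, 48) (3.45, 43, 38) (3.6, 41, 39) (3.75, 39, 42) (3.9, 39, 58)
```

The profile peak has moved from q=0 to q≈1.5, which is what the tool angle predicts. Continuing to just past halfway between four and five dots.

>>> step_arm --steps '[[[0,0,0],0.08],[[0,0,0],0.16],[[0,0,0],0.24],[[0,0,0],0.32],[[0,0,0],0.4]]'

```text
t: 15.2
ee_pos: [0.5413, -0.1618, 0.0835]
eef_rot: [1.912, 2.492, 0.0]
contact_force: [0.4, 0.5, 0.1]
gripper_width: 0.04
grasp_force: 0.3
```

>>> step_arm --steps '[[[0,0,0],0.07],[[0,0,0],0.14],[[0,0,0],0.2],[[0,0,0],0.26],[[0,0,0],0.26]]'

```text
t: 15.82
ee_pos: [0.5413, -0.1617, 0.0835]
eef_rot: [2.355, 2.079, 0.0]
contact_force: [0.0, -0.7, -0.2]
gripper_width: 0.04
grasp_force: 0.0
```

```bash
python3 -c "
from h import *
to(.004,.004,.0815);prof()"
```

```text
t 15.825 tcp [ 0.5413 -0.1617  0.0835] ang 1.447 q [ 0.44  0.44 -0.33  1.9   0.19  0.83 -0.11] F [ 0.  -0.7 -0.2] w 0.04000990827832904 
 move [ 0.001 -0.004  0.025]
(-0.3, 57, 32) (-0.15, 45, 64) (0.0, 45, 181) (0.15, 50, 114) (0.3, 43, 55) (0.45, 32, 52) (0.6, 31, 52) (0.75, 29, 49) (0.9, 30, 47) (1.05, 31, 46) (1.2, 32, 46) (1.35, 32, 46) (1.5, 31, 69) (1.65, 32, 64) (1.8, 34, 109) (1.95, 34, 58) (2.1, 41, 49) (2.25, 41, 48) (2.4, 36, 49) (2.55, 42, 50) (2.7, 41, 97) (2.85, 36, 97) (3.0, 37, 54) (3.15, 46, 63) (3.3, 53, 48) (3.45, 53, 38) (3.6, 50, 39) (3.75, 47, 42) (3.9, 45, 58)
```

>>> step_arm --steps '[[[0,0,-0.15],0],[[0,0,-0.4],0],[[0,0,-0.8],0],[[0,0,-1],0]]'

```text
t: 16.38
ee_pos: [0.5421, -0.1618, 0.1658]
eef_rot: [2.355, 2.076, 0.003]
contact_force: [-0.5, 0.3, -0.3]
gripper_width: 0.0398
grasp_force: 0.0
```

```bash
python3 -c "
from h import *
to(.026,-.088,.163);prof();prof('top')"
```

```text
t 16.375 tcp [ 0.5421 -0.1618  0.1658] ang 1.445 q [ 0.46  0.34 -0.35  1.83  0.14  0.99 -0.07] F [-0.5  0.3 -0.3] w 0.03980326592841085 
 move [-1.133  0.317  0.037]
(-0.3, 58, 32) (-0.15, 45, 64) (0.0, 46, 181) (0.15, 51, 114) (0.3, 52, 55) (0.45, 54, 52) (0.6, 54, 52) (0.75, 51, 49) (0.9, 49, 47) (1.05, 49, 46) (1.2, 48, 46) (1.35, 47, 46) (1.5, 67, 69) (1.65, 67, 64) (1.8, 107, 109) (1.95, 64, 58) (2.1, 48, 49) (2.25, 47, 48) (2.4, 43, 49) (2.55, 59, 50) (2.7, 192, 97) (2.85, 106, 97) (3.0, 100, 54) (3.15, 108, 63) (3.3, 80, 48) (3.45, 53, 38) (3.6, 52, 39) (3.75, 52, 42) (3.9, 70, 58)
(-0.3, 76, 36) (-0.15, 81, 91) (0.0, 82, 123) (0.15, 82, 63) (0.3, 80, 29) (0.45, 83, 25) (0.6, 80, 26) (0.75, 76, 25) (0.9, 77, 25) (1.05, 80, 28) (1.2, 79, 28) (1.35, 70, 26) (1.5, 56, 29) (1.65, 46, 28) (1.8, 61, 28) (1.95, 89, 31) (2.1, 73, 30) (2.25, 45, 30) (2.4, 37, 30) (2.55, 53, 30) (2.7, 112, 31) (2.85, 112, 30) (3.0, 55, 30) (3.15, 29, 34) (3.3, 29, 26) (3.45, 31, 23) (3.6, 30, 24) (3.75, 31, 26) (3.9, 32, 29)
```

Both views now peak at q≈2.75, so the selector is at five dots. I'll close the fingers and move over the green button.

>>> step_arm --steps '[[[-0.5,0.15,0],0],[[-1,0.32,0],0],[[-1,0.32,0],0]]' --gripper 0

```text
t: 16.85
ee_pos: [0.5552, -0.2482, 0.1619]
eef_rot: [-2.363, -2.069, 0.003]
contact_force: [-0.6, 1.3, -0.8]
gripper_width: 0.013
grasp_force: 0.0
```

>>> step_arm --steps '[[[-0.13,0,0],0],[[-0.13,0,0],0],[[-0.13,0,0],0]]'

```text
t: 17.23
ee_pos: [0.555, -0.2535, 0.1634]
eef_rot: [-2.356, -2.077, -0.0]
contact_force: [0.7, -0.1, -0.6]
gripper_width: 0.0006
grasp_force: 0.0
```

```bash
python3 -c "
from h import *
to(.026,-.088,.0895)"
```

```text
t 17.225 tcp [ 0.555  -0.2535  0.1634] ang 1.445 q [ 0.56  0.41 -0.31  1.73  0.14  1.02  0.08] F [ 0.7 -0.1 -0.6] w 0.0005767522735934045 
 move [-0.017  0.013  0.924]
```

>>> step_arm --steps '[[[-0.02,0.01,0.3],0],[[-0.02,0.01,0.6],0],[[-0.02,0.01,0.8],0],[[-0.02,0.01,0.9],0],[[-0.02,0.01,0.94],0]]'

```text
t: 17.85
ee_pos: [0.5556, -0.2558, 0.0884]
eef_rot: [-2.357, -2.076, 0.0]
contact_force: [-2.3, 0.6, 3.3]
gripper_width: 0.0006
grasp_force: 1.5
```

>>> step_arm --steps '[[[0,0,0.02],0],[[0,0,0.04],0],[[0,0,0.06],0],[[0,0,0.06],0]]'

```text
t: 18.35
ee_pos: [0.5559, -0.2561, 0.0836]
eef_rot: [2.358, 2.076, 0.001]
contact_force: [-2.3, 0.5, 3.3]
gripper_width: 0.0001
grasp_force: 1.3
```

>>> step_arm --steps '[[[0,0,0.01],0],[[0,0,0.02],0],[[0,0,0.02],0]]'

```text
t: 18.73
ee_pos: [0.556, -0.2561, 0.0833]
eef_rot: [2.357, 2.076, 0.0]
contact_force: [-4.3, 3.8, 12.1]
gripper_width: 0.0003
grasp_force: 6.2
```

>>> step_arm --steps '[[[0,0,0.01],0],[[0,0,0.01],0],[[0,0,0.01],0]]'

```text
t: 19.1
ee_pos: [0.5561, -0.2562, 0.0832]
eef_rot: [2.357, 2.075, 0.0]
contact_force: [-6.2, 3.9, 17.9]
gripper_width: 0.0005
grasp_force: 8.7
```

>>> step_arm --steps '[[[0,0,-0.2],0],[[0,0,-0.6],0],[[0,0,-1],0]]'

```text
t: 19.48
ee_pos: [0.5557, -0.2568, 0.1621]
eef_rot: [2.358, 2.075, -0.0]
contact_force: [0.6, -1.0, -0.7]
gripper_width: 0.0001
grasp_force: 0.0
```

>>> step_arm --steps '[[[-0.4,-0.1,-0.4],0],[[-1,-0.1,-0.8],0],[[-1,-0.1,-0.8],0]]'

```text
t: 19.85
ee_pos: [0.5373, -0.3409, 0.2282]
eef_rot: [2.361, 2.062, -0.0]
contact_force: [-0.0, 0.1, -0.4]
gripper_width: 0.0003
grasp_force: 0.0
```

>>> step_arm --steps '[[[-0.5,-0.5,0],0],[[-1,-1,0],0],[[-1,-1,0],0]]'

```text
t: 20.23
ee_pos: [0.4434, -0.4075, 0.2245]
eef_rot: [-2.366, -2.066, 0.004]
contact_force: [0.0, -0.3, -0.3]
gripper_width: 0.0006
grasp_force: 0.0
```

```bash
python3 -c "
from h import *
to(0,0,.1);prof('top')
a=cv2.resize(r.capture('scene')[170:330,220:400],None,fx=3,fy=3,interpolation=cv2.INTER_CUBIC)
cv2.imwrite('pics/s7.png',a)"
```

```text
t 20.225 tcp [ 0.4434 -0.4075  0.2245] ang 1.436 q [ 0.83  0.34 -0.25  1.68  0.09  1.13  0.42] F [ 0.  -0.3 -0.3] w 0.000599352358716545 
 move [3.161 0.751 1.549]
(-0.3, 31, 36) (-0.15, 29, 91) (0.0, 24, 123) (0.15, 25, 63) (0.3, 27, 29) (0.45, 29, 25) (0.6, 27, 26) (0.75, 27, 25) (0.9, 29, 25) (1.05, 28, 28) (1.2, 29, 28) (1.35, 27, 26) (1.5, 28, 29) (1.65, 32, 28) (1.8, 32, 28) (1.95, 31, 31) (2.1, 31, 30) (2.25, 31, 30) (2.4, 35, 30) (2.55, 56, 30) (2.7, 121, 31) (2.85, 120, 30) (3.0, 60, 30) (3.15, 33, 34) (3.3, 32, 26) (3.45, 32, 23) (3.6, 34, 24) (3.75, 34, 26) (3.9, 35, 29)
```

View pics/s7.png

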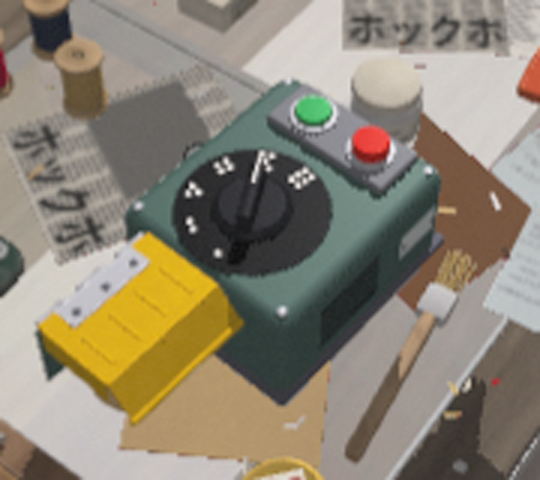

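The guard is down, the pointer is at five dots (260,160), green is in (312,110), red has come out (372,143), and the bystanders are in place. Handing in.

```bash
python3 -c "
from rig import r
print(r.hand_in())"
```

```text
the job is handed in; nothing more can be done
None
```

I handed the job in: the guard is down on its stop, the selector is at five dots, the green button is pressed to the bottom, and the hand is clear; the hand-in returned no verdict.

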